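Checking the brake lever of a touched-up scooter handlebar

TASK

The red scooter handlebar in the vise has just been touched up, so check its brake lever without touching the bar: with the backs of the fingers on the outside of the lever press it gently in to its stop, take the fingers off so that it springs right back out, then press it in to its stop again and finish while holding it there, so that I can see the gap it leaves to the bar. Do not grip anything or put a finger between lever and bar, and leave everything else on the bench where it is.

Things in the scene. Friction and masses are not known exactly. Their poses are not given: they have to be found in the camera images.
- brake_lever (a joint): hinge of the silver brake lever, upright axis through lever_pivot: 0 fully out, grows as the blade swings in to the bar (clockwise from above), stop at 0.36 rad on a rubber buffer (gives under 0.015 rad at 10 N more). A spring pushes it out: at the press point 4 N starts it, 8 N brings it to the stop, where 26 mm stay free from blade to bar (17 mm at the tip)
- lever_pivot (a point): hinge axis of the lever at the blade's mid height, 36 mm in front of the bar's axis (bar -x) and 110 mm along it from the bar's middle (bar +y); axes as bar
- press_point (a point): where to press: on the blade's outer face at mid height, 88 mm from the hinge axis; moves with the lever. Lever out: 41.5 mm in front of the pivot (bar -x), 78 mm along (bar +y), axes as bar; the axes turn with the lever, -x pointing out of the face. The blade is straight 62 to 90 mm along from the pivot, then curls out to a 15 mm ball at 117 mm
- lever_face: outer half (away from the bar) of the lever blade, the side to press; aluminium, the whole blade 14 mm high and 10 mm thick; origin at the pivot, axes turning with the lever. Nothing stands within 100 mm in front of it at its height
- lever_back: inner half (facing the bar) of the same blade, not to be touched; origin and axes as lever_face
- bar: the touched-up red handlebar, level, fixed, 540 mm long, 22 mm diameter (25 mm in the vise). Origin: on its axis at mid length, about 140 mm above the bench; y along it to the lever's end; x level, away from the lever's side (lever on -x, facing the robot); z up. Black brake clamp 74 to 121 mm along +y, to 17 mm above the axis; brass bell at -120 mm, 52 mm wide, to 46 mm above
- vise: blue bench vise that holds the bar near its middle (within 25 mm), fixed; jaws 80 mm wide, top 153 mm above the bench; origin on the bench under the bar's axis, axes as bar; its screw and handle reach 147 mm to -x, below 95 mm height
- touchup_jar: small glass paint jar, 39 mm diameter, 49 mm tall, red with a white lid, standing on the mat near the lever; loose, to be left alone; origin: centre of its underside
- hex_key: dark L-shaped hex key, 6 mm thick, 96 x 31 mm, lying flat under the bar; loose, to be left alone; origin: on the mat under the middle of its long leg
- dropper: white dropper bottle with a red cap, 25 mm diameter, 85 mm tall, standing; loose, to be left alone; origin: centre of its underside
- grip_a: black rubber handlebar grip, 124 mm long, 33 mm diameter with a 42 mm flange, lying on the mat; loose, to be left alone; origin: on the mat under its middle, x along its length
- grip_b: the second black rubber grip, same size, lying on the mat; loose, to be left alone; origin: on the mat under its middle, x along its length
- rinse_cup: white ceramic rinse cup, 68 mm diameter, 75 mm tall, standing; loose, to be left alone; origin: centre of its underside
- thinner: amber bottle with a black cap, 58 mm diameter, 145 mm tall, standing; loose, to be left alone; origin: centre of its underside
- brush: thin artist's paint brush with a red handle, 190 mm long, 8 mm thick, lying on the mat; loose, to be left alone; origin: on the mat under it, x along its length

How it is judged:
By the outcome, as a careful person would: the job done as asked, in the order asked, and still so for the second after the job is handed in, while the arm keeps its last pose, push and grip.
It also fails if it takes over 43 s, if anything falls off the work surface, if the arm or the gripper's body presses on something with over 40 N, if the wrist force passes 120 N, or if a joint passes its speed limit or range.

ROBOT

A 6-joint arm with a two-finger parallel gripper is mounted at the origin on the work surface. World frame = base frame: x ahead of the robot, y to its left, z up, the work surface at z = 0. Lengths are in mm, angles in degrees, forces in N, time in s.
With the tool pointing down it reaches from about 300 to 850 mm from the base axis. Payload 4.2 kg.
Tool frame: the origin (TCP) lies midway between the tips of the shut fingers; the grasp point (between the pads) lies 19 mm behind it; z points along the fingers, y is the line along which they close (so a half turn about z gives the same grasp; the last joint's range is limited). The gripper opens to 91 mm and grips with 3 to 60 N. Pads are 32 mm wide; open, the fingers measure 118 mm over their backs; the gripper's body (76 mm by 178 mm) begins 60 mm behind the grasp point.
Start: joints at [-66.578, 18.312, 89.639, -0, 72.044, -1.146], TCP at [239.078, -522.958, 213.976] pointing down, gripper open.
Joint ranges: [-177.97, 177.97], [-48.28, 115.42], [12.27, 149.76], [-77.06, 257.06], [2.81, 150.46], [-146.56, 146.56]. Speed limits (degrees/s): [147.25, 147.25, 180, 180, 180, 180].

INTERFACE

Orientations are given as [roll, pitch, yaw] about the fixed x, y, z axes, in that order (R = Rz(yaw) Ry(pitch) Rx(roll)).
In Python, from workcell import env gives the robot as it stands.
- The arm moves only by the shell command python3 drive.py [OPENING] [FORCE], which reads ROWS from standard input. ROWS is one flat JSON list of numbers that holds 1 to 8 rows one after another, with no inner brackets; each row has 6 numbers: dx, dy, dz in mm, then a rotation vector rx, ry, rz in degrees; each row shifts and turns the commanded pose from where the row before left it, along the tool's axes as they then stand; what a row does not reach is not made up. A row lasts 1/10 s, in which the tool goes at most 50 mm and 8.59 degrees, less where a joint would pass 70% of its speed; a pose out of reach is approached as far as the arm can. OPENING is the finger opening in mm, set as the command begins (- or left out keeps the last). The fingers move at their own pace and stop on an object; FORCE is the grip in N (left out, the last holds). Time passes only in rows, so rows that do not move let the fingers close. It prints the time, the measured TCP pose, the force, the opening and the grip force at its end. Input that does not fit is refused with a message, and nothing moves.
- env.state(): the state, without advancing time (a new reading comes with each control period).
- env.grab_frame(name): name is "scene" or "top" or "wrist"; returns the picture (384x512x3 uint8, blue, green, red); there is no depth.
- env.camera_model(name): a dict with "fx", "fy", "cx", "cy" (pixels), "T" (4x4, takes a point from camera to world coordinates). Camera axes: x right, y up, looking along -z (the intrinsics and any distortion apply to the point x, -y, -z); pixel columns grow to the right and rows downward; lengths in mm; the calibration is good to about 2 mm. A picture is of the moment at which its call begins: read the wrist's pose just before it. camera_model takes no time and is no camera call; for the wrist camera it gives the pose at the moment of the call.
- env.job_done(): hands the job in; it is judged then, once.
The state is a dict: "time_s": time; "qpos": joint angles; "qvel": joint speeds; "effort": joint torques, N m; "ee_pos": TCP position; "ee_rot": TCP orientation; "force": force on the tool from outside, world axes, zero at the start; "torque": the same for the moment, N m; "gripper_width": finger opening in mm; "gripper_force": force on a finger pad.
Only numpy, scipy, OpenCV 4.12 (cv2) and the standard library are available. Lean on these libraries where they do the work, as an engineer would, in place of code of your own. Each camera call takes 0.05 s, during which the arm holds its last target. There are 200 camera calls.

## Working session

There is one attempt and no reset: what is moved stays moved. The work goes in short steps, Python scripts to look and compute and a shell command to move; the robot and the scene stay as the last step left them, time stands still between calls to the robot, and variables do not carry over. Pictures are saved under pics/ and viewed, at most 10 in all, crops included, and the job is handed in when it is done.

```bash
ls; mkdir -p pics
python3 - <<'E'
from workcell import env
import cv2
for n in("scene","top"):
    m=env.camera_model(n); print(n,{k:(v if k!="T" else v) for k,v in m.items()})
    cv2.imwrite(f"pics/{n}0.png",env.grab_frame(n))
print(env.state())
E
```

```text
drive.py
pics
workcell.py
scene {'fx': 494.9914937750558, 'fy': 494.9914937750558, 'cx': 266.4271750232009, 'cy': 188.73735433843746, 'T': array([[ 3.17628051e-01, -7.63410343e-01,  5.62420723e-01,
         1.26552361e+03],
       [ 9.48146615e-01,  2.62848072e-01, -1.78686560e-01,
        -2.07545269e+02],
       [-1.14200348e-02,  5.90013168e-01,  8.07312854e-01,
         1.11687244e+03],
       [ 0.00000000e+00,  0.00000000e+00,  0.00000000e+00,
         1.00000000e+00]])}
top {'fx': 363.868918927958, 'fy': 363.868918927958, 'cx': 256.3459868655622, 'cy': 189.65925440744508, 'T': array([[ 2.05056827e-02,  9.82382659e-01, -1.85752062e-01,
         4.22414754e+02],
       [-9.99713939e-01,  1.78594114e-02, -1.59085223e-02,
        -6.18769583e+00],
       [-1.23108339e-02,  1.86025141e-01,  9.82467857e-01,
         9.68957021e+02],
       [ 0.00000000e+00,  0.00000000e+00,  0.00000000e+00,
         1.00000000e+00]])}
{'time_s': 0.1, 'qpos': array([-6.65792447e+01,  1.83468232e+01,  8.96967492e+01, -1.22199751e-04,
        7.20442067e+01, -1.14486628e+00]), 'qvel': array([-0.08812753,  0.00674105, -0.18258964, -0.04551734,  0.03070309,
        0.04937861]), 'effort': array([ 6.20577066e-05, -4.13333130e+01, -2.32509810e+01,  7.29554286e-02,
        4.21806285e-02, -6.19364323e-05]), 'ee_pos': array([ 238.88550262, -522.55310154,  213.23400304]), 'ee_rot': array([-1.79912236e+02, -1.63769146e-03,  2.45656581e+01]), 'force': array([-0.15767563,  0.00053677, -0.44784604]), 'torque': array([ 0.0105879 , -0.03168551, -0.04066578]), 'gripper_force': 0.0, 'gripper_width': 90.77921338765961}
```

View pics/scene0.png

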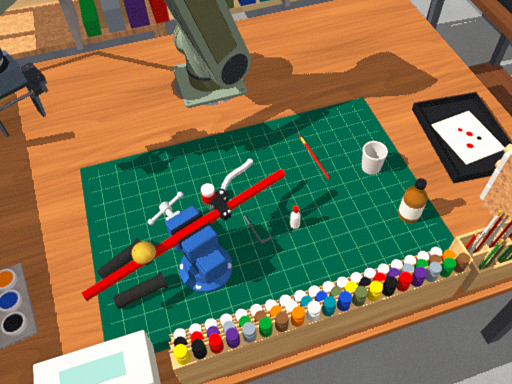

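View pics/top0.png

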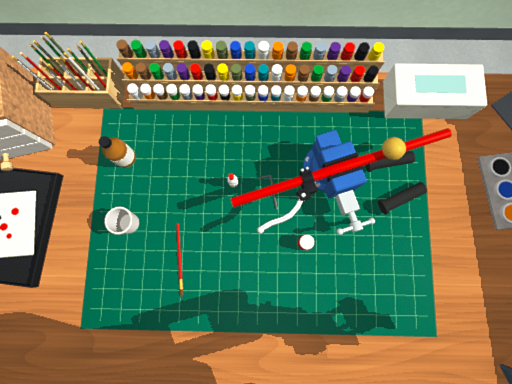

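Scene view: bar runs (85,296) to (283,174), lever ball at (250,163), jar at (208,190). Top view: bar (234,202) to (450,132), ball (261,231), jar (307,242), clamp (307,183). Next I fit the bar pose.

```bash
cat > h.py <<'E'
import numpy as np, cv2
from workcell import env
def proj(m,P):
    P=np.atleast_2d(P).astype(float); T=m["T"]; c=(P-T[:3,3])@T[:3,:3]
    return np.c_[m["cx"]+m["fx"]*c[:,0]/-c[:,2], m["cy"]+m["fy"]*-c[:,1]/-c[:,2]]
def ray(m,uv,z):
    T=m["T"]; d=T[:3,:3]@np.array([(uv[0]-m["cx"])/m["fx"],-(uv[1]-m["cy"])/m["fy"],-1]); o=T[:3,3]
    return o+d*(z-o[2])/d[2]
E
python3 - <<'E'
from h import *
from scipy.optimize import least_squares
M={n:env.camera_model(n) for n in("scene","top")}
obs={}
for n,box in(("scene",(80,165,290,305)),("top",(228,125,458,210))):
    im=cv2.imread(f"pics/{n}0.png"); hsv=cv2.cvtColor(im,cv2.COLOR_BGR2HSV)
    h,s,v=cv2.split(hsv); k=(((h<6)|(h>174))&(s>150)&(v>70)).astype(np.uint8)
    b=np.zeros_like(k); x0,y0,x1,y1=box; b[y0:y1,x0:x1]=1; k*=b
    if n=="scene": k[180:200,200:216]=0
    else: k[:186,224:240]=0
    ys,xs=np.nonzero(k); p=np.c_[xs,ys].astype(np.float32)
    for _ in range(6):
        vx,vy,cx,cy=cv2.fitLine(p,cv2.DIST_HUBER,0,.01,.01).ravel()
        r=abs((p[:,0]-cx)*vy-(p[:,1]-cy)*vx); p=p[r<8]
    t=(p[:,0]-cx)*vx+(p[:,1]-cy)*vy; e=[[cx+vx*q+0.,cy+vy*q] for q in(t.min(),t.max())]
    obs[n]=np.array(e); print(n,len(p),obs[n])
obs["top"]=obs["top"] # first = left end
def pts(a):
    x,y,z,w=a; u=np.array([-np.sin(w),np.cos(w),0]); return np.array([[x,y,z]+270*u,[x,y,z]-270*u])
def f(a):
    P=pts(a); r=[]
    for n in M:
        q=proj(M[n],P); o=obs[n]; 
        if np.linalg.norm(q[0]-o[0])>np.linalg.norm(q[0]-o[1]): o=o[::-1]
        r.append(q-o)
    return np.concatenate(r).ravel()
for z0 in(140,):
    a=least_squares(f,[500,-150,z0,np.radians(20)]); print(a.x,np.degrees(a.x[3]),f(a.x).round(1))
x,y,z,w=a.x; R=np.array([[np.cos(w),-np.sin(w),0],[np.sin(w),np.cos(w),0],[0,0,1]]); o=np.array([x,y,z])
L={"pivot":[-36,110,0],"press":[-77.5,188,0],"ball":[-36-45,227,0],"bell":[0,-120,30],"bar+":[0,270,0]}
for n in M:
    im=cv2.imread(f"pics/{n}0.png"); im=cv2.resize(im,None,fx=3,fy=3,interpolation=cv2.INTER_CUBIC)
    for k,v in L.items():
        q=proj(M[n],o+R@np.array(v))[0]; print(n,k,(o+R@np.array(v)).round(1),q.round(1)); c=((q+.5)*3).astype(int); cv2.drawMarker(im,tuple(int(i) for i in c),(255,0,255),0,9,1)
    ct={"scene":(230,195),"top":(280,210)}[n]; cx,cy=[3*i for i in ct]; cv2.imwrite(f"pics/{n}_z.png",im[cy-180:cy+180,cx-250:cx+250])
E
python3 - <<'E'
import cv2,numpy as np
a=[cv2.imread(f"pics/{n}_z.png")[:300] for n in("scene","top")]
cv2.imwrite("pics/both.png",np.vstack(a))
E
```

```text
scene 1855 [[ 83.50622 296.2112 ]
 [283.14694 171.23476]]
top 1834 [[231.7283  202.25479]
 [450.83286 131.48251]]
[ 6.38156176e+02 -1.92201815e+02  1.44037643e+02  3.35594728e-01] 19.228161537168884 [-0.8 -0.1 -0.4 -0.5  0.2 -0.6 -1.  -0.2]
scene pivot [ 567.9 -100.2  144. ] [221.5 194.2]
scene press [503.1 -40.2 144. ] [237.6 168. ]
scene ball [486.9  -4.5 144. ] [249.2 159.7]
scene bell [ 677.7 -305.5  174. ] [142.6 250.1]
scene bar+ [549.2  62.7 144. ] [282.4 171.2]
top pivot [ 567.9 -100.2  144. ] [303. 195.]
top press [503.1 -40.2 144. ] [276.6 222.7]
top ball [486.9  -4.5 144. ] [260.7 229.5]
top bell [ 677.7 -305.5  174. ] [395.2 146.6]
top bar+ [549.2  62.7 144. ] [231.9 201.7]
```

View pics/both.png

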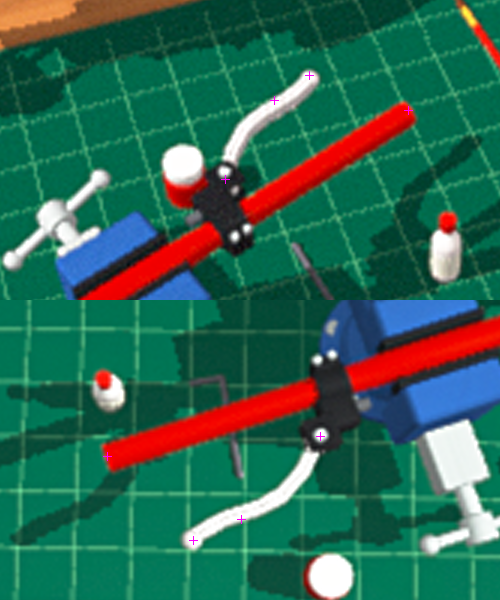

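The fit overlays well (under 1 px residual). I'll shut the fingers and turn to yaw 109.2° so that tool +y faces the lever.

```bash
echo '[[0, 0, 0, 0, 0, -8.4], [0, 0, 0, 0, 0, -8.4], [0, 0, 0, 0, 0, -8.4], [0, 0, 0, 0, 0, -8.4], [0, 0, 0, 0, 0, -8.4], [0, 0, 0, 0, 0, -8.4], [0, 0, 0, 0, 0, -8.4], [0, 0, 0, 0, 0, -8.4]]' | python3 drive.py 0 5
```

```text
refused: ROWS must be one flat list, 6 numbers to a row, no inner brackets. Nothing was moved.
```

I used the wrong layout. The manual says one flat list, 6 numbers to a row, no inner brackets; once more.

```bash
echo '[0, 0, 0, 0, 0, -8.4, 0, 0, 0, 0, 0, -8.4, 0, 0, 0, 0, 0, -8.4, 0, 0, 0, 0, 0, -8.4, 0, 0, 0, 0, 0, -8.4, 0, 0, 0, 0, 0, -8.4, 0, 0, 0, 0, 0, -8.4, 0, 0, 0, 0, 0, -8.4]' | python3 drive.py 0 5; echo '[0, 0, 0, 0, 0, -8.4, 0, 0, 0, 0, 0, -8.4, 0, 0, 0, 0, 0, 0]' | python3 drive.py
cat > plan.py <<'E'
from h import *
from scipy.spatial.transform import Rotation as Ro
import sys
O=np.array([638.16,-192.2,144.]);W=19.23
def plan(stand,theta,z,back=13.5):
    """tool delta to a pose 'stand' mm off the face at lever angle theta(rad)"""
    s=env.state(); r=Ro.from_euler("xyz",s["ee_rot"],degrees=True)
    B=Ro.from_euler("z",W,degrees=True); L=Ro.from_euler("z",-theta)
    p=O+B.apply(np.array([-36,110,0])+L.apply([-41.5-back-stand,78,0])); p[2]=z
    g=Ro.from_euler("xyz",[180,0,W+90-np.degrees(theta)],degrees=True)
    f=B.apply(s["force"],inverse=True)
    print("t",s["time_s"].__round__(2),"d_tool",r.inv().apply(p-s["ee_pos"]).round(1),"rot",(r.inv()*g).as_rotvec(degrees=True).round(1),"F_bar",f.round(1),"goal",p.round(1),"ee",s["ee_pos"].round(1),s["ee_rot"].round(1),"w",round(s["gripper_width"],1))
if __name__=="__main__": plan(*map(float,sys.argv[1:]))
E
python3 plan.py 45 0 213; python3 plan.py 45 0 123
```

```text
time_s: 0.9
ee_pos: [238.9, -522.7, 213.5]
ee_rot: [-180.0, -0.1, 92.1]
force: [0.3, 0.2, -0.5]
gripper_width: 30.3
gripper_force: 0.0
time_s: 1.2
ee_pos: [239.0, -522.7, 213.5]
ee_rot: [-180.0, -0.0, 108.6]
force: [0.1, 0.3, 0.1]
gripper_width: 6.0
gripper_force: 0.0
t 1.2 d_tool [372.7 345.4   0.8] rot [-0.  -0.  -0.7] F_bar [0.2 0.3 0.1] goal [447.8 -59.5 213. ] ee [ 239.  -522.7  213.5] [-180.    -0.   108.6] w 6.0
t 1.2 d_tool [372.6 345.4  90.8] rot [-0.  -0.  -0.7] F_bar [0.2 0.3 0.1] goal [447.8 -59.5 123. ] ee [ 239.  -522.7  213.5] [-180.    -0.   108.6] w 6.0
```

```bash
echo '[31, 29, 0, 0, 0, -0.6, 31, 29, 0, 0, 0, 0, 31, 29, 0, 0, 0, 0, 31, 29, 0, 0, 0, 0, 31, 29, 0, 0, 0, 0, 31, 29, 0, 0, 0, 0, 31, 29, 0, 0, 0, 0, 31, 29, 0, 0, 0, 0]' | python3 drive.py >/dev/null; echo '[31, 29, 0, 0, 0, 0, 31, 29, 0, 0, 0, 0, 31, 29, 0, 0, 0, 0, 31, 29, 0, 0, 0, 0, 0, 0, 0, 0, 0, 0, 0, 0, 0, 0, 0, 0]' | python3 drive.py; python3 plan.py 45 0 123
```

```text
time_s: 2.6
ee_pos: [445.9, -57.0, 213.7]
ee_rot: [-179.9, 0.0, 109.2]
force: [0.1, -0.1, -0.2]
gripper_width: 0.4
gripper_force: 0.0
t 2.6 d_tool [-3.   1.1 90.7] rot [-0.1  0.  -0. ] F_bar [ 0.  -0.1 -0.2] goal [447.8 -59.5 123. ] ee [445.9 -57.  213.7] [-179.9    0.   109.2] w 0.4
```

```bash
echo '[-3, 1, 30, 0, 0, 0, 0, 0, 30, 0, 0, 0, 0, 0, 30, 0, 0, 0, 0, 0, 0, 0, 0, 0, 0, 0, 0, 0, 0, 0]' | python3 drive.py; python3 plan.py 5 0 123
python3 - <<'E'
from h import *
a=cv2.resize(env.grab_frame("scene")[110:230,150:320],None,fx=4,fy=4)[:,:500]
b=env.grab_frame("wrist"); b=cv2.resize(b,(500,375))
a=cv2.resize(env.grab_frame("scene")[130:230,180:305],(500,400),interpolation=cv2.INTER_CUBIC)
cv2.imwrite("pics/c1.png",np.vstack([a[:225],b]))
E
```

```text
time_s: 3.1
ee_pos: [447.8, -61.1, 124.3]
ee_rot: [-180.0, 0.0, 109.0]
force: [1.5, 0.7, 0.7]
gripper_width: 0.8
gripper_force: 0.0
t 3.1 d_tool [ 1.6 40.6  1.3] rot [-0.   0.  -0.2] F_bar [1.6 0.1 0.7] goal [485.6 -46.3 123. ] ee [447.8 -61.1 124.3] [-180.    0.  109.] w 0.8
```

View pics/c1.png

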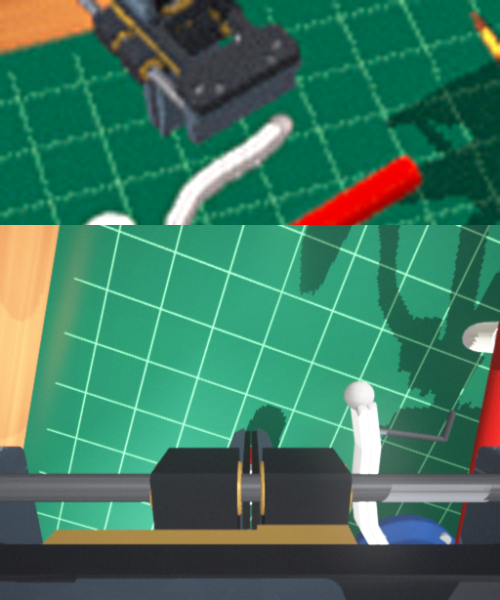

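Scene crop: the shut fingers stand in front of the blade, with the ball at (282,125). Wrist crop: blade ahead of the finger back on tool +y, nothing between them. I'll close in gradually.

```bash
echo '[1, 12, -1, 0, 0, 0, 0, 12, -1, 0, 0, 0, 0, 10, 0, 0, 0, 0, 0, 3, 0, 0, 0, 0, 0, 0, 0, 0, 0, 0, 0, 0, 0, 0, 0, 0]' | python3 drive.py >/dev/null; python3 plan.py 0 0 126;  echo '[0, 2, 0, 0, 0, 0, 0, 2, 0, 0, 0, 0, 0, 0, 0, 0, 0, 0, 0, 0, 0, 0, 0, 0]' | python3 drive.py>/dev/null; python3 plan.py 0 0 126
```

```text
t 3.85 d_tool [-0.6  8.3 -0.3] rot [-0.1 -0.  -0. ] F_bar [ 0.4 -0.7  0.1] goal [490.3 -44.7 126. ] ee [482.3 -46.8 125.7] [-179.9   -0.   109.2] w 0.7
t 4.25 d_tool [-0.4  4.1 -0.1] rot [-0.   0.  -0.1] F_bar [-1.1  1.2 -0.9] goal [490.3 -44.7 126. ] ee [486.3 -45.6 125.9] [-180.     0.   109.2] w 0.6
```

```bash
for i in 1 ; do echo '[0, 2, 0, 0, 0, 0, 0, 0, 0, 0, 0, 0, 0, 0, 0, 0, 0, 0]' | python3 drive.py>/dev/null; python3 plan.py 0 0 126; echo '[0, 2, 0, 0, 0, 0, 0, 0, 0, 0, 0, 0, 0, 0, 0, 0, 0, 0]' | python3 drive.py>/dev/null; python3 plan.py 0 0 126; echo '[0, 2, 0, 0, 0, 0, 0, 0, 0, 0, 0, 0, 0, 0, 0, 0, 0, 0]' | python3 drive.py>/dev/null; python3 plan.py 0 0 126; done
```

```text
t 4.55 d_tool [-0.4  2.  -0.1] rot [-0.   0.  -0.1] F_bar [-0.7 -0.6  0. ] goal [490.3 -44.7 126. ] ee [488.3 -44.9 125.9] [-180.     0.   109.2] w 0.1
t 4.85 d_tool [-0.4  0.  -0.1] rot [-0.   0.  -0.1] F_bar [ 0.4  0.4 -0.5] goal [490.3 -44.7 126. ] ee [490.2 -44.3 125.9] [-180.     0.   109.2] w 0.4
t 5.15 d_tool [-0.5 -1.8 -0.2] rot [-0.  -0.  -0.1] F_bar [-0.5  0.8 -0.5] goal [490.3 -44.7 126. ] ee [491.9 -43.6 125.8] [-180.    -0.   109.2] w 0.4
```

```bash
echo '[0, 2, 0, 0, 0, 0, 0, 0, 0, 0, 0, 0, 0, 0, 0, 0, 0, 0]' | python3 drive.py>/dev/null; python3 plan.py 0 0 126; echo '[0, 2, 0, 0, 0, 0, 0, 0, 0, 0, 0, 0, 0, 0, 0, 0, 0, 0]' | python3 drive.py>/dev/null; python3 plan.py 0 0 126; echo '[0, 2, 0, 0, 0, 0, 0, 0, 0, 0, 0, 0, 0, 0, 0, 0, 0, 0]' | python3 drive.py>/dev/null; python3 plan.py 0 0 126
python3 - <<'E'
from h import *
a=cv2.resize(env.grab_frame("scene")[130:200,190:290],(500,350),interpolation=cv2.INTER_CUBIC)
b=cv2.resize(env.grab_frame("wrist")[100:350,200:450],(500,500))[250:]
cv2.imwrite("pics/c2.png",np.vstack([a,b]))
E
```

```text
t 5.45 d_tool [-0.9 -3.1 -0.3] rot [-0.1 -0.1 -0.1] F_bar [-3.6  2.1  1.7] goal [490.3 -44.7 126. ] ee [493.  -42.8 125.7] [-1.799e+02 -1.000e-01  1.092e+02] w 0.4
t 5.75 d_tool [-1.2 -4.8 -0.4] rot [-0.2 -0.1 -0.1] F_bar [-4.8  3.1  2.8] goal [490.3 -44.7 126. ] ee [494.5 -42.  125.6] [-1.798e+02 -1.000e-01  1.092e+02] w 0.6
t 6.05 d_tool [-1.7 -6.  -0.4] rot [-0.3 -0.2 -0.1] F_bar [-8.2  4.5  4.3] goal [490.3 -44.7 126. ] ee [495.4 -41.1 125.6] [-179.7   -0.2  109.1] w 0.1
```

View pics/c2.png

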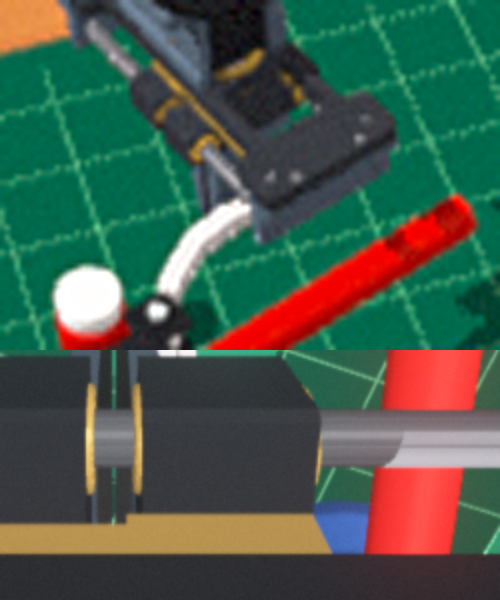

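Contact came about 2.5 mm past my estimate, and the side force is friction, because the blade swings along +y as it turns. From here I'll follow the arc about the pivot: per 0.06 rad, tool x 3.15, y 4.7 and a 3.44° turn.

```bash
echo '[3.2, 4.7, 0, 0, 0, 3.44, 0, 0, 0, 0, 0, 0, 0, 0, 0, 0, 0, 0]' | python3 drive.py>/dev/null; python3 plan.py 0 0.1 126 11; echo '[3.2, 4.7, 0, 0, 0, 3.44, 0, 0, 0, 0, 0, 0, 0, 0, 0, 0, 0, 0]' | python3 drive.py>/dev/null; python3 plan.py 0 0.16 126 11
```

```text
t 6.45 d_tool [ 0.3 -0.4 -0.4] rot [-0.2 -0.1  2.2] F_bar [-7.6  1.8  2.7] goal [498.7 -36.6 126. ] ee [499.1 -36.7 125.6] [-1.798e+02 -1.000e-01  1.057e+02] w 0.1
t 6.75 d_tool [ 0.2 -0.4 -0.4] rot [-0.2 -0.   2.2] F_bar [-6.3  1.4  3.1] goal [502.6 -32.6 126. ] ee [503.  -32.7 125.6] [-179.8   -0.   102.3] w 0.7
```

```bash
echo '[3.2, 4.7, 0, 0, 0, 3.44, 0, 0, 0, 0, 0, 0, 0, 0, 0, 0, 0, 0]' | python3 drive.py>/dev/null; python3 plan.py 0 0.22 126 11; echo '[3.2, 4.7, 0, 0, 0, 3.44, 0, 0, 0, 0, 0, 0, 0, 0, 0, 0, 0, 0]' | python3 drive.py>/dev/null; python3 plan.py 0 0.28 126 11;echo '[1.6, 2.4, 0, 0, 0, 1.7, 0, 0, 0, 0, 0, 0, 0, 0, 0, 0, 0, 0]' | python3 drive.py>/dev/null; python3 plan.py 0 0.31 126 11
```

```text
t 7.05 d_tool [ 0.2 -0.3 -0.4] rot [-0.2  0.   2.2] F_bar [-6.9 -0.2  2.6] goal [506.8 -28.8 126. ] ee [507.1 -28.9 125.6] [-179.8    0.    98.8] w 0.3
t 7.35 d_tool [ 0.2 -0.3 -0.5] rot [-0.2  0.1  2.2] F_bar [-6.6 -0.3  1.7] goal [511.2 -25.2 126. ] ee [511.4 -25.4 125.5] [-1.798e+02  1.000e-01  9.540e+01] w 0.4
t 7.65 d_tool [ 0.2 -0.2 -0.4] rot [-0.2  0.1  2.2] F_bar [-6.6 -1.1  1.6] goal [513.5 -23.6 126. ] ee [513.7 -23.8 125.6] [-1.798e+02  1.000e-01  9.370e+01] w 0.5
```

```bash
for k in 1; do echo '[1.6, 2.4, 0, 0, 0, 1.7, 0, 0, 0, 0, 0, 0, 0, 0, 0, 0, 0, 0]' | python3 drive.py>/dev/null; python3 plan.py 0 0.34 126 11; echo '[0.5, 0.8, 0, 0, 0, 0.6, 0, 0, 0, 0, 0, 0, 0, 0, 0, 0, 0, 0]' | python3 drive.py>/dev/null; python3 plan.py 0 0.35 126 11; echo '[0.5, 0.8, 0, 0, 0, 0.6, 0, 0, 0, 0, 0, 0, 0, 0, 0, 0, 0, 0]' | python3 drive.py>/dev/null; python3 plan.py 0 0.36 126 11; done
```

```text
t 7.95 d_tool [ 0.2 -0.1 -0.5] rot [-0.2  0.1  2.3] F_bar [-6.4 -1.3  2.2] goal [515.8 -22.  126. ] ee [515.9 -22.2 125.5] [-1.798e+02  1.000e-01  9.200e+01] w 0.6
t 8.25 d_tool [ 0.2 -0.1 -0.5] rot [-0.2  0.1  2.2] F_bar [-6.2 -2.1  1.6] goal [516.6 -21.4 126. ] ee [516.7 -21.6 125.5] [-1.798e+02  1.000e-01  9.140e+01] w 0.6
t 8.55 d_tool [ 0.2 -0.1 -0.4] rot [-0.2  0.1  2.2] F_bar [-6.9 -2.   1.9] goal [517.4 -20.9 126. ] ee [517.5 -21.1 125.6] [-1.798e+02  1.000e-01  9.080e+01] w 0.6
```

```bash
echo '[0.5, 0.8, 0, 0, 0, 0.6, 0, 0, 0, 0, 0, 0, 0, 0, 0, 0, 0, 0]' | python3 drive.py>/dev/null; python3 plan.py 0 0.37 126 11; echo '[0.5, 0.8, 0, 0, 0, 0.6, 0, 0, 0, 0, 0, 0, 0, 0, 0, 0, 0, 0]' | python3 drive.py>/dev/null; python3 plan.py 0 0.38 126 11; echo '[0.5, 0.8, 0, 0, 0, 0.6, 0, 0, 0, 0, 0, 0, 0, 0, 0, 0, 0, 0]' | python3 drive.py>/dev/null; python3 plan.py 0 0.39 126 11
```

```text
t 8.85 d_tool [ 0.5  0.6 -0.5] rot [-0.3  0.2  2.2] F_bar [-9.1 -2.4  3.4] goal [518.2 -20.4 126. ] ee [517.5 -20.9 125.5] [-1.797e+02  1.000e-01  9.020e+01] w 0.3
t 9.15 d_tool [ 0.8  1.4 -0.6] rot [-0.4  0.2  2.2] F_bar [-10.7  -2.1   4.7] goal [519.  -19.9 126. ] ee [517.6 -20.7 125.4] [-179.6    0.2   89.7] w 0.8
t 9.45 d_tool [ 1.1  2.2 -0.7] rot [-0.5  0.2  2.2] F_bar [-13.4  -2.9   4.5] goal [519.8 -19.5 126. ] ee [517.5 -20.6 125.4] [-179.5    0.2   89.1] w 0.6
```

The tool halted at 517.5 mm while the force climbed from 7 to 13 N, so the lever is at its stop. Backing out along the arc and clear of the lever.

```bash
echo '[-3.1, -4.6, 0, 0, 0, -3.4, -3.1, -4.6, 0, 0, 0, -3.4, -3.1, -4.6, 0, 0, 0, -3.4, -3.1, -4.6, 0, 0, 0, -3.4, -3.1, -4.6, 0, 0, 0, -3.4, -3.1, -4.6, 0, 0, 0, -3.4, 0, -10, 0, 0, 0, 0, 0, -16, 0, 0, 0, 0]' | python3 drive.py>/dev/null;  echo '[0, 0, 0, 0, 0, 0, 0, 0, 0, 0, 0, 0, 0, 0, 0, 0, 0, 0, 0, 0, 0, 0, 0, 0, 0, 0, 0, 0, 0, 0, 0, 0, 0, 0, 0, 0]' | python3 drive.py;python3 plan.py 0 0 126 11
python3 - <<'E'
from h import *
a=cv2.resize(env.grab_frame("scene")[130:200,190:290],(500,350),interpolation=cv2.INTER_CUBIC)
b=cv2.resize(env.grab_frame("top")[180:250,230:330],(500,350),interpolation=cv2.INTER_CUBIC)[:250]
cv2.imwrite("pics/c3.png",np.vstack([a,b]))
E
```

```text
time_s: 10.85
ee_pos: [472.3, -49.1, 125.9]
ee_rot: [180.0, 0.0, 109.4]
force: [0.4, -0.6, -0.3]
gripper_width: 0.6
gripper_force: 0.0
t 10.85 d_tool [-1.9 21.  -0.1] rot [0.  0.  0.2] F_bar [ 0.2 -0.7 -0.3] goal [492.7 -43.8 126. ] ee [472.3 -49.1 125.9] [180.    0.  109.4] w 0.6
```

View pics/c3.png

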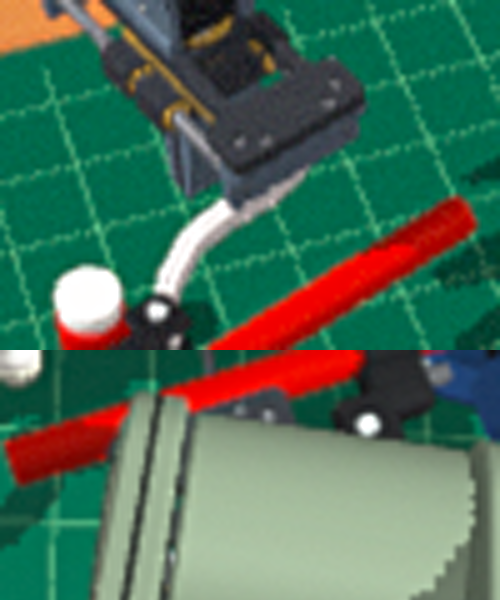

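Scene crop: the lever is fully out again, with a visible gap to the fingers (force ≈ 0). Second press.

```bash
echo '[-1.9, 8, 0, 0, 0, 0, 0, 8, 0, 0, 0, 0, 0, 4, 0, 0, 0, 0, 0, 2, 0, 0, 0, 0, 0, 0, 0, 0, 0, 0]' | python3 drive.py>/dev/null;  python3 plan.py 0 0 126 11; echo '[1.6, 2.4, 0, 0, 0, 1.7, 1.6, 2.4, 0, 0, 0, 1.7, 1.6, 2.4, 0, 0, 0, 1.7, 1.6, 2.4, 0, 0, 0, 1.7, 1.6, 2.4, 0, 0, 0, 1.7, 1.6, 2.4, 0, 0, 0, 1.7, 0, 0, 0, 0, 0, 0, 0, 0, 0, 0, 0, 0]' | python3 drive.py >/dev/null;python3 plan.py 0 0.18 126 11;echo '[1.6, 2.4, 0, 0, 0, 1.7, 1.6, 2.4, 0, 0, 0, 1.7, 1.6, 2.4, 0, 0, 0, 1.7, 1.6, 2.4, 0, 0, 0, 1.7, 0.8, 1.2, 0, 0, 0, 0.9, 0, 0, 0, 0, 0, 0, 0, 0, 0, 0, 0, 0]' | python3 drive.py >/dev/null;python3 plan.py 0 0.36 126 11
```

```text
t 11.45 d_tool [-0.  -0.3 -0.2] rot [-0.1  0.   0.2] F_bar [-3.5 -0.3  2.2] goal [492.7 -43.8 126. ] ee [493.  -43.7 125.8] [-179.9   -0.   109.4] w 0.6
t 12.25 d_tool [-0.1 -0.2 -0.1] rot [-0.1  0.   0.3] F_bar [-3.9 -2.   2.4] goal [504.  -31.3 126. ] ee [504.2 -31.2 125.9] [-179.9    0.    99.3] w 0.1
t 12.95 d_tool [ 1.9  3.7 -0.3] rot [-0.1  0.1  2.9] F_bar [-5.6 -2.9  2.5] goal [517.4 -20.9 126. ] ee [513.7 -23.  125.7] [-1.799e+02  1.000e-01  9.160e+01] w 0.8
```

```bash
echo '[1, 1.6, 0, 0, 0, 1.1, 1, 1.6, 0, 0, 0, 1.1, 0, 0.8, 0, 0, 0, 0.4, 0, 0, 0, 0, 0, 0, 0, 0, 0, 0, 0, 0]' | python3 drive.py>/dev/null;  python3 plan.py 0 0.36 126 11; echo '[0.5, 0.8, 0, 0, 0, 0.3, 0, 0, 0, 0, 0, 0, 0, 0, 0, 0, 0, 0]' | python3 drive.py >/dev/null;python3 plan.py 0 0.36 126 11;echo '[0.5, 0.8, 0, 0, 0, 0.3, 0, 0, 0, 0, 0, 0, 0, 0, 0, 0, 0, 0]' | python3 drive.py >/dev/null;python3 plan.py 0 0.36 126 11
```

```text
t 13.45 d_tool [-0.3  0.1 -0.3] rot [-0.2  0.   0.3] F_bar [-4.8 -1.2  3.1] goal [517.4 -20.9 126. ] ee [517.3 -20.7 125.7] [-179.8    0.    88.9] w 0.1
t 13.75 d_tool [-0.4  0.1 -0.3] rot [-0.3  0.1  0.1] F_bar [-7.9 -1.   4.5] goal [517.4 -20.9 126. ] ee [517.3 -20.6 125.7] [-1.797e+02  1.000e-01  8.870e+01] w 0.2
t 14.05 d_tool [-0.5  0.1 -0.3] rot [-0.4  0.1 -0.2] F_bar [-9.2 -3.2  4.1] goal [517.4 -20.9 126. ] ee [517.3 -20.4 125.7] [-1.796e+02  1.000e-01  8.840e+01] w 0.6
```

```bash
echo '[0, 0.9, 0, 0, 0, 0, 0, 0, 0, 0, 0, 0, 0, 0, 0, 0, 0, 0, 0, 0, 0, 0, 0, 0, 0, 0, 0, 0, 0, 0]' | python3 drive.py >/dev/null;python3 plan.py 0 0.36 126 11; echo '[0, 0, 0, 0, 0, 0, 0, 0, 0, 0, 0, 0, 0, 0, 0, 0, 0, 0, 0, 0, 0, 0, 0, 0, 0, 0, 0, 0, 0, 0]' | python3 drive.py >/dev/null;python3 plan.py 0 0.36 126 11
python3 - <<'E'
from h import *
a=cv2.resize(env.grab_frame("scene")[130:215,190:290],(500,425),interpolation=cv2.INTER_CUBIC)
cv2.imwrite("pics/c4.png",a)
E
```

```text
t 14.55 d_tool [-0.5  0.  -0.4] rot [-0.5  0.1 -0.2] F_bar [-10.6  -2.7   6.1] goal [517.4 -20.9 126. ] ee [517.3 -20.5 125.6] [-1.795e+02  1.000e-01  8.840e+01] w 0.8
t 15.05 d_tool [-0.5  0.1 -0.4] rot [-0.5  0.1 -0.2] F_bar [-10.2  -2.3   7.4] goal [517.4 -20.9 126. ] ee [517.3 -20.5 125.6] [-1.795e+02  1.000e-01  8.840e+01] w 0.4
```

View pics/c4.png

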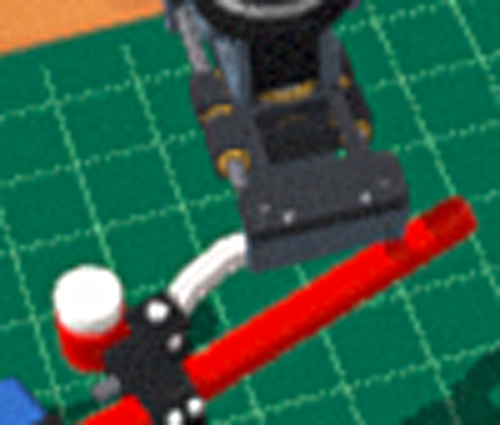

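Scene crop: the lever is pressed in, the bar is untouched, the jar is in place, and the hold is steady at about 10.5 N against the stop.

```bash
python3 -c "
from workcell import env
print(env.job_done())"
```

```text
the job is handed in; nothing more can be done
None
```

I pressed the lever to its stop with the finger backs, released it so it sprang fully out, then pressed it in again. The job was handed in after about 15 s, with the arm holding the lever on its stop at about 10 N; as far as I could see, the bar and everything else on the bench were untouched.

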